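# Put the soil tampers back beside their pots

### The arm

A 6-joint arm with a two-finger parallel gripper is mounted at the origin on the work surface. World frame = base frame: x ahead of the robot, y to its left, z up, the work surface at z = 0. Lengths are in m, angles in rad, forces in N, time in s.
With the tool pointing down it reaches from about 0.225 to 0.875 m from the base axis. Payload 3.4 kg.
Tool frame: the origin (TCP) lies at the very end of the fingers, on their centre line; the grasp point (between the pads) lies 19 mm behind it; z points along the fingers, y is the direction in which the jaws open and shut (so a half turn about z gives the same grasp; the last joint's range is limited). The gripper opens to 85 mm and grips with 20 to 120 N. Pads are 22 mm wide; open, the fingers measure 114 mm over their backs; the gripper's body (76 mm by 85 mm) begins 54 mm behind the grasp point. The pads swing forward as they close: fully open they stand 13 mm farther back than shut.
Start: joints at [-1.285, 0.276, 1.505, -0, 1.361, -0.121], TCP at [0.228, -0.528, 0.231] pointing down, gripper open.
Joint ranges: [-2.89, 2.89], [-0.75, 2.08], [0.22, 2.7], [-1.18, 4.32], [0.11, 2.71], [-2.7, 2.7]. Speed limits (rad/s): [2.57, 2.57, 3.14, 3.14, 3.14, 3.14].

### API

Orientations are given as a unit quaternion [w, x, y, z].
In Python, from rig import get_state, get_image, camera_model, sign_off gives the robot as it stands. The module is installed in compiled form; this text tells all that it offers.
- The arm moves only by the tool drive_tool, never from a script. Its argument "motion" is text: rows parted by semicolons, each of 7 numbers parted by spaces: the turn, a rotation vector about the tool's x, y, z in degrees, then the shift along the tool's x, y, z in m, then the opening in per cent of the stroke, from 0 (shut) to 100 (fully open). In form: wx wy wz tx ty tz hand; .... A call has 1 to 12 rows; each row shifts and turns the pose as measured when the row begins, along the tool's axes as they then stand; what a row does not reach is not made up. A row lasts 1/8 s, in which the tool goes at most 62.5 mm and 10.7 degrees, less where a joint would pass 70% of its speed; a pose out of reach is approached as far as the arm can. A call is refused whole if a number of a shift passes 0.0625 or a number of a turn 10.7, either way. A call with a gripper value outside its range is refused whole. The fingers move at their own pace and stop on an object; "newtons" is the grip in N (left out, the last holds). Time passes only in rows, so rows that do not move let the fingers close. It gives the time, the measured TCP pose, the force and the opening at its end, in the units of the state.
- get_state(): the state, without advancing time (a new reading comes with each control period).
- get_image(name): name is "scene" or "top" or "wrist"; returns (picture, depth): 400x640x3 uint8, red, green, blue; 400x640 float32, m along the optical axis (not along the pixel's ray), 0 where there is no reading.
- camera_model(name): a dict with "camera_matrix" (3x3 intrinsics, pixels), "cam_to_world" (4x4, takes a point from camera to world coordinates); the wrist camera has in their place "T_tool_cam" (4x4, takes a point from camera to tool coordinates, whose origin is the TCP and whose axes are the flange's). Camera axes: x right, y up, looking along -z (the intrinsics and any distortion apply to the point x, -y, -z); pixel columns grow to the right and rows downward; lengths in m; the calibration is good to about 2 mm. A picture is of the moment at which its call begins: read the wrist's pose just before it. camera_model takes no time and is no camera call.
- sign_off(): hands the job in, once; it reports no verdict.
The state is a dict: "clock": time; "qpos": joint angles; "qd": joint speeds; "effort": joint torques, N m; "position": TCP position; "ee_rot": TCP orientation; "contact_force": force on the tool from outside, world axes, zero at the start; "moment": the same for the moment, N m; "width": finger opening in m.
Only numpy, scipy, OpenCV 4.12 (cv2) and the standard library are available. Lean on these libraries where they do the work, as an engineer would, in place of code of your own. Each camera call takes 0.05 s, during which the arm holds its last target.

### The job

The three soil tampers (hand presses with a wooden handle) on the potting bench stand at the wrong pots. Put each one upright in the middle of the black rest pad beside the pot it fits: the one with the round foot by the round pot, the square foot by the square pot, the oblong foot by the oblong trough; park one of them on the spare rest pad (the board without a pot) while you change them round. Set them down gently, do not drop or knock them over, and leave the jar, the clay pot and the bench brush where they are.

Things in the scene. Friction and masses are not known exactly. Their poses are not given: they have to be found in the camera images.
- round_tamper: One of three soil tampers (loose, about 0.3 kg, 120 mm tall in all, standing upright): a flat aluminium foot 10 mm thick, a disc 64 mm in diameter, with an upright round wooden handle in its middle, 28 mm in diameter from 22 mm to 120 mm above the underside (a steel collar 36 mm in diameter lies below it, from 10 to 22 mm). Origin at the centre of the underside, z up along the handle. At the start it stands on a rest pad of another tamper's station, turned any way.
- square_tamper: One of three soil tampers (loose, about 0.3 kg, 120 mm tall in all, standing upright): a flat aluminium foot 10 mm thick, a square of 60 x 60 mm, with an upright round wooden handle in its middle, 28 mm in diameter from 22 mm to 120 mm above the underside (a steel collar 36 mm in diameter lies below it, from 10 to 22 mm). Origin at the centre of the underside, z up along the handle. At the start it stands on a rest pad of another tamper's station, turned any way.
- oblong_tamper: One of three soil tampers (loose, about 0.3 kg, 120 mm tall in all, standing upright): a flat aluminium foot 10 mm thick, an oblong of 38 mm (x) by 84 mm (y), with an upright round wooden handle in its middle, 28 mm in diameter from 22 mm to 120 mm above the underside (a steel collar 36 mm in diameter lies below it, from 10 to 22 mm). Origin at the centre of the underside, z up along the handle. At the start it stands on a rest pad of another tamper's station, turned any way.
- round_station: Fixed plywood board with a black round rubber rest pad and, beyond the pad, an empty round grey pot, 80 mm in diameter. Board 190 mm long (x) and 104 mm wide (y), 8 mm thick; pad 96 mm in diameter, its top 12 mm above the bench and flat. Origin at bench level under the centre of the rest pad; x points from the pad to the pot, whose centre is 92 mm from the pad centre and whose rim is 55 mm above the bench. This pad is the home of the round tamper.
- square_station: Fixed plywood board with a black round rubber rest pad and, beyond the pad, an empty square grey pot, 72 x 72 mm. Board 190 mm long (x) and 104 mm wide (y), 8 mm thick; pad 96 mm in diameter, its top 12 mm above the bench and flat. Origin at bench level under the centre of the rest pad; x points from the pad to the pot, whose centre is 92 mm from the pad centre and whose rim is 55 mm above the bench. This pad is the home of the square tamper.
- oblong_station: Fixed plywood board with a black round rubber rest pad and, beyond the pad, an empty oblong grey trough, 50 mm (x) by 98 mm (y). Board 190 mm long (x) and 104 mm wide (y), 8 mm thick; pad 96 mm in diameter, its top 12 mm above the bench and flat. Origin at bench level under the centre of the rest pad; x points from the pad to the pot, whose centre is 92 mm from the pad centre and whose rim is 55 mm above the bench. This pad is the home of the oblong tamper.
- spare_rest: The spare rest: a fixed plywood board without a pot, 112 x 104 mm and 8 mm thick, with the same black round rubber pad, 96 mm in diameter, its top flat and 12 mm above the bench. Origin at bench level under the centre of the pad. Empty at the start.
- jar: Bystander: closed amber glass jar with a white cap, 60 mm in diameter, 85 mm tall, loose on the bench beyond the boards. Origin at the centre of its underside.
- clay_pot: Bystander: empty terracotta pot, 84 mm across the rim, 75 mm tall, loose on the bench beyond the boards. Origin at the centre of its underside.
- bench_brush: Bystander: small bench brush lying loose on the bench to the left of the boards, along its own x. Origin on its underside.
Mind the look-alikes: they are no part of the job. Leave any blue, red or yellow look-alike of the oblong_tamper alone.

How it is judged:
By the outcome, as a careful person would: the job done as asked, in the order asked, and still so for the second after the job is handed in, with the robot touching nothing.
It also fails if it takes over 117 s, if anything falls off the work surface, if the arm or the gripper's body presses on something with over 40 N, if the wrist force passes 120 N, or if a joint passes its speed limit or range.

## Working session

There is one attempt and no reset: what is moved stays moved. The work goes in short steps, Python scripts to look and compute and a tool call to move; the robot and the scene stay as the last step left them, time stands still between calls to the robot, and variables do not carry over. Pictures are saved under pics/ and viewed, and the job is handed in when it is done.

Besides the shell and the picture viewer there is one more tool, called after "Emit:" in YAML: its name, and indented under it one key for each argument. drive_tool: Moves the arm, as the interface text tells. Its arguments: {"type":"object","properties":{"motion":{"type":"string"},"newtons":{"type":"number"}},"required":["motion"]}

```bash
mkdir -p pics
cat > h.py <<'E'
import numpy as np,cv2
from rig import *
def snap(n,fn):
    im,d=get_image(n); cv2.imwrite('pics/'+fn+'.png',im[:,:,::-1]); np.savez('pics/'+fn+'.npz',im=im,d=d); return im,d
def ray(n,u,v,z,M=None):
    c=camera_model(n);K=np.array(c['camera_matrix']);M=np.array(c['cam_to_world']) if M is None else M
    p=np.array([(u-K[0,2])/K[0,0],-(v-K[1,2])/K[1,1],-1.]); o=M[:3,3]; r=M[:3,:3]@p
    return o+r*(z-o[2])/r[2]
E
python3 - <<'E'
from h import *
print(get_state())
for n in('top','scene'):
    snap(n,n+'0'); print(camera_model(n))
print(camera_model('wrist'))
E
```

```text
{'clock': 0.0, 'qpos': array([-1.28500873e+00,  2.76571082e-01,  1.50614663e+00, -1.06008653e-05,
        1.36071735e+00, -1.21026905e-01]), 'qd': array([ 0.00095593,  0.00208166,  0.0004693 , -0.00120131, -0.00235654,
        0.00108936]), 'effort': array([ 1.34089005e-03, -4.16767502e+01, -2.45801121e+01, -1.44359882e-05,
        1.09978803e-02, -2.32594552e-06]), 'position': array([ 0.22734205, -0.52755538,  0.23044799]), 'ee_rot': array([-9.17654456e-04,  9.79383334e-01,  2.02008506e-01, -8.09686869e-05]), 'contact_force': array([-0.06512747, -0.07085429, -0.61636481]), 'moment': array([-0.02034497, -0.01397917,  0.02513941]), 'width': 0.08545449245511455}
{'camera_matrix': array([[471.74775345,   0.        , 320.36400813],
       [  0.        , 471.74775345, 200.79217967],
       [  0.        ,   0.        ,   1.        ]]), 'cam_to_world': array([[-0.00452513,  0.99030865, -0.13881028,  0.42509002],
       [-0.99943762, -0.00909105, -0.03227687,  0.09301356],
       [-0.033226  ,  0.13858616,  0.98979286,  1.13148772],
       [ 0.        ,  0.        ,  0.        ,  1.        ]
[... 267 characters left out ...]
717888,  0.51033532, -0.50348731, -0.45531053],
       [-0.01285363,  0.71110001,  0.70297337,  0.84636517],
       [ 0.        ,  0.        ,  0.        ,  1.        ]])}
{'camera_matrix': array([[331.69815351,   0.        , 317.82745442],
       [  0.        , 331.69815351, 193.76336144],
       [  0.        ,   0.        ,   1.        ]]), 'T_tool_cam': array([[-2.94183570e-04,  9.62601767e-01,  2.70920194e-01,
         6.85200845e-02],
       [ 9.99999956e-01,  2.94360203e-04,  3.99819080e-05,
        -1.65072764e-03],
       [-4.12614678e-05,  2.70920193e-01, -9.62601811e-01,
        -1.43804156e-01],
       [ 0.00000000e+00,  0.00000000e+00,  0.00000000e+00,
         1.00000000e+00]])}
```

View pics/top0.png

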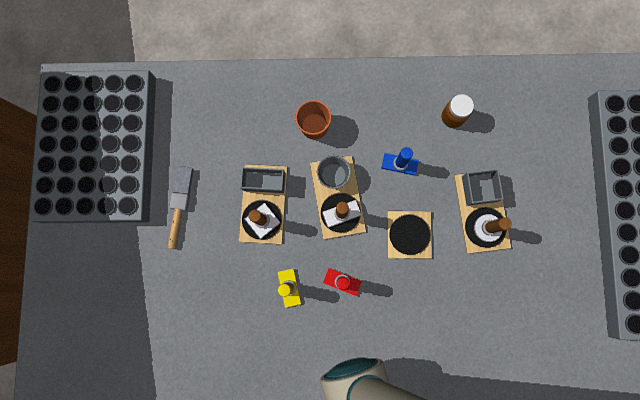

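View pics/scene0.png

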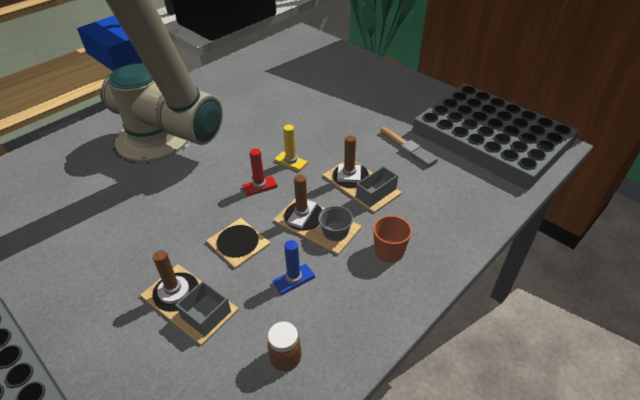

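Run:
```python
from h import *
im=cv2.imread('pics/top0.png')
a=cv2.resize(im[145:270,225:375],None,fx=5,fy=5,interpolation=cv2.INTER_CUBIC)
cv2.imwrite('pics/c1.png',a)
a=cv2.resize(im[145:270,375:525],None,fx=5,fy=5,interpolation=cv2.INTER_CUBIC)
cv2.imwrite('pics/c2.png',a)
a=cv2.resize(cv2.imread('pics/scene0.png')[120:300,230:430],None,fx=4,fy=3.3,interpolation=cv2.INTER_CUBIC)
cv2.imwrite('pics/c3.png',a)
```

```text
(no output)
```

View pics/c1.png

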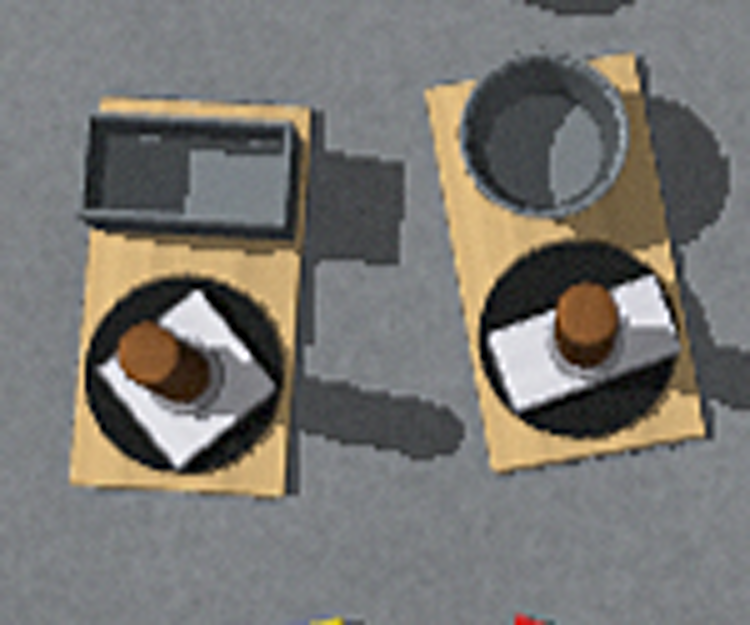

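View pics/c2.png

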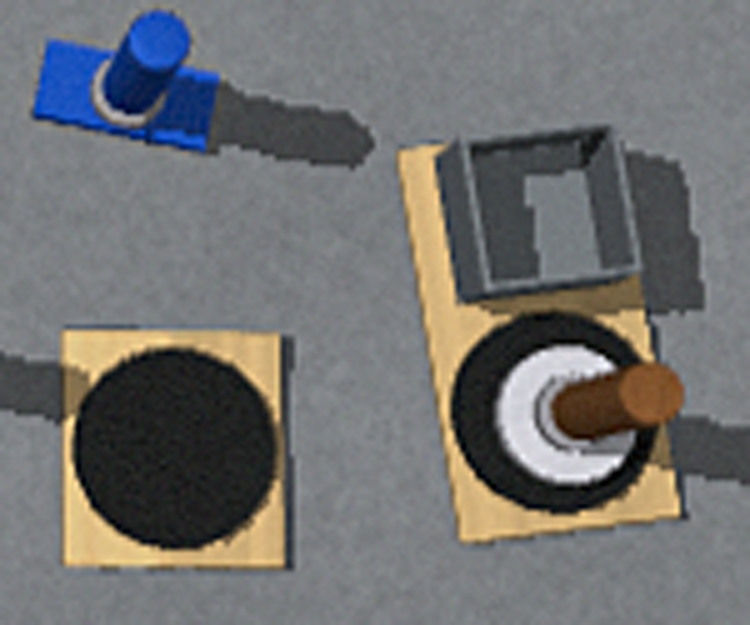

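View pics/c3.png

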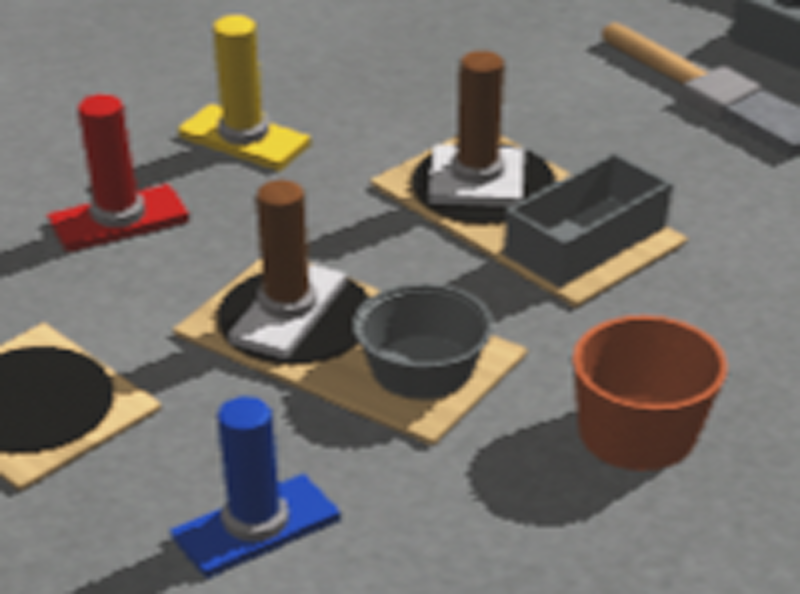

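```bash
cat > m.py <<'E'
from h import *
from scipy.optimize import least_squares
def circ(P,r):
    f=lambda p:np.hypot(P[:,0]-p[0],P[:,1]-p[1])-r
    s=least_squares(f,P.mean(0),loss='soft_l1',f_scale=.001); return s.x,np.abs(s.fun).mean()
def big(m):
    n,l,st,c=cv2.connectedComponentsWithStats(m.astype(np.uint8)); 
    return l==1+np.argmax(st[1:,4])
def pts(n,m,z,hull=True):
    c=max(cv2.findContours(m.astype(np.uint8),cv2.RETR_EXTERNAL,cv2.CHAIN_APPROX_NONE)[0],key=len)
    if hull:c=cv2.convexHull(c)
    return np.array([ray(n,u,v,z)[:2] for u,v in c[:,0]])
def top(fn,hom=dict(O=(263,220),R=(341,213),X=(410,235),S=(486,228))):
    D=np.load('pics/'+fn+'.npz');im=D['im'].astype(int);hsv=cv2.cvtColor(D['im'],cv2.COLOR_RGB2HSV)
    for k,(u,v) in hom.items():
        w=np.zeros((400,640),bool);w[v-33:v+33,u-33:u+33]=1
        black=(im.max(2)<45)&w
        # circle fit to outer edge of black pixels
        P=pts('top',big(black),.012); c,e=circ(P,.048)
        brown=(im[...,0]>im[...,2]+40)&(hsv[...,0]<13)&w&(im[...,0]>50)
        white=(im.min(2)>120)&w&(im.max(2)-im.min(2)<40)
        print(k,'pad',c.round(4),'err',round(e,4),'n',black.sum())
        if white.sum()>30:
            q=pts('top',big(white|(brown&w)),.022,True)
            p=pts('top',big(white),.022); r=cv2.minAreaRect((p*1000).astype(np.float32)); print('  foot',r)
        if brown.sum()>30:
            b=big(brown); d=D['d']; dd=d[b]; 
            t=b&(d<dd.min()+.012)&(d>0); ys,xs=np.nonzero(t)
            print('  top px',xs.mean().round(1),ys.mean().round(1),'n',t.sum(),ray('top',xs.mean(),ys.mean(),.132).round(4))
E
python3 - <<'E'
from m import *
top('top0')
E
```

```text
O pad [0.5387 0.2708] err 0.0014 n 551
  foot ((538.0589599609375, 267.6997985839844), (157.7749481201172, 155.25328063964844), 89.68158721923828)
R pad [0.552  0.0812] err 0.001 n 555
  foot ((553.222412109375, 82.31111145019531), (153.455078125, 155.02748107910156), 89.65357208251953)
X pad [ 0.5008 -0.0796] err 0.0015 n 1238
  foot ((499.71575927734375, -79.4847183227539), (152.4838104248047, 154.07943725585938), 88.79009246826172)
S pad [ 0.5161 -0.2582] err 0.0012 n 587
  foot ((512.3995971679688, -254.96649169921875), (149.08163452148438, 152.27633666992188), 87.52720642089844)
  top px 496.7 226.3 n 3 [ 0.5077 -0.2443  0.132 ]
```

```bash
python3 - <<'E'
import numpy as np
D=np.load('pics/top0.npz');im=D['im'];d=D['d']
for (u,v) in [(255,216),(263,219),(342,208),(505,223),(500,226),(262,233),(330,217),(478,225)]: print(u,v,im[v,u],d[v,u])
E
sed -i 's/im.min(2)>120/im.min(2)>170/; s/&(hsv\[...,0\]<13)&w&(im\[...,0\]>50)/\&w/; s/im\[...,0\]>im\[...,2\]+40/(im[...,0]>2*im[...,2])\&(im[...,0]>50)/' m.py
python3 -c "
from m import *
top('top0')"
```

```text
255 216 [127  83  46] 1.0079477
263 219 [46 24 12] 1.0494281
342 208 [135  84  46] 1.0067236
505 223 [133  84  45] 0.98976713
500 226 [130  84  51] 0.9884934
262 233 [224 222 228] 1.1120366
330 217 [215 216 220] 1.1164521
478 225 [214 212 220] 1.1026839
O pad [0.5387 0.2708] err 0.0014 n 551
  foot ((517.16064453125, 282.88330078125), (66.7130355834961, 30.002580642700195), 65.18338012695312)
  top px nan nan n 0 [nan nan nan]
R pad [0.552  0.0812] err 0.001 n 555
  foot ((542.833740234375, 102.61264038085938), (37.31950378417969, 34.04254913330078), 19.63590431213379)
  top px nan nan n 0 [nan nan nan]
X pad [ 0.5008 -0.0796] err 0.0015 n 1238
S pad [ 0.5161 -0.2582] err 0.0012 n 587
  foot ((514.2241821289062, -256.6199951171875), (59.26232147216797, 51.20532989501953), 2.7452375888824463)
  top px nan nan n 0 [nan nan nan]m.py:29: RuntimeWarning: Mean of empty slice.
  print('  top px',xs.mean().round(1),ys.mean().round(1),'n',t.sum(),ray('top',xs.mean(),ys.mean(),.132).round(4))
  ret = ret.dtype.type(ret / rcount)
```

```bash
cat >> m.py <<'E'
def world(n,D,M=None):
    c=camera_model(n);K=np.array(c['camera_matrix']);M=np.array(c['cam_to_world']) if M is None else M
    v,u=np.mgrid[:400,:640];d=D['d']
    p=np.stack([(u-K[0,2])/K[0,0]*d,-(v-K[1,2])/K[1,1]*d,-d,np.ones_like(d)],-1)@M.T
    return p[...,:3]
def hand(n,fn,hom,M=None,hw=40):
    D=np.load('pics/'+fn+'.npz');im=D['im'].astype(int);W=world(n,D,M)
    for k,(u,v) in hom.items():
        w=np.zeros((400,640),bool);w[v-hw:v+hw,u-hw:u+hw]=1
        br=(im[...,0]>1.8*im[...,2])&(im[...,0]<160)&w&(W[...,2]>.115)
        t=(im[...,0]>100)&br
        r=cv2.minAreaRect(cv2.findNonZero(big(t).astype(np.uint8)))
        ys,xs=np.nonzero(big(t))
        print(k,'top n',t.sum(),xs.mean().round(1),ys.mean().round(1),'z',np.median(W[t][:,2]).round(4),'ray',ray(n,xs.mean(),ys.mean(),.132,M).round(4),'depth',np.median(W[t],0).round(4))
        f=(im.min(2)>75)&w&(abs(W[...,2]-.022)<.006)&(im.max(2)-im.min(2)<40)
        f=big(f); p=np.array([ray(n,a,b,.022,M)[:2] for b,a in np.argwhere(f)]).astype(np.float32)*1000
        print('  foot n',f.sum(),cv2.minAreaRect(p),'zfoot',np.median(W[f][:,2]).round(4))
E
python3 - <<'E'
from m import *
hand('top','top0',dict(O=(263,220),R=(341,213),S=(490,228)))
E
```

```text
O top n 101 254.0 215.1 z 0.1319 ray [0.5356 0.268  0.132 ] depth [0.5356 0.2679 0.1319]
  foot n 391 ((535.3458862304688, 268.2581787109375), (60.887901306152344, 61.772125244140625), 38.74199676513672) zfoot 0.0226
R top n 104 342.1 207.3 z 0.1323 ray [0.5509 0.0793 0.132 ] depth [0.5513 0.0795 0.1323]
  foot n 368 ((551.162353515625, 79.5667724609375), (38.342926025390625, 85.09201049804688), 19.636396408081055) zfoot 0.0223
S top n 118 504.8 223.2 z 0.1319 ray [ 0.5143 -0.2616  0.132 ] depth [ 0.5146 -0.2616  0.1319]
  foot n 343 ((515.5584106445312, -260.8923645019531), (59.84089660644531, 60.714778900146484), 89.63357543945312) zfoot 0.0219
```

Emit:
drive_tool:
  motion: "0 0 7.8 0 0 0 100;0 0 7.8 0 0 0 100;0 0 7.7 0 0 0 100;0 0 0 0 0 0 100"
  newtons: 40

```text
clock: 0.6
position: [0.227, -0.5263, 0.2284]
ee_rot: [-0.003, 1.0, -0.006, -0.001]
contact_force: [-0.5, 0.8, 0.6]
width: 0.0853
```

Emit:
drive_tool:
  motion: "0 0 0 0.022 -0.045 -0.002 100;0 0 0 0.022 -0.045 0 100;0 0 0 0.022 -0.045 0 100;0 0 0 0.022 -0.045 0 100;0 0 0 0.022 -0.045 0 100;0 0 0 0.022 -0.045 0 100;0 0 0 0.022 -0.045 0 100;0 0 0 0.022 -0.045 0 100;0 0 0 0.022 -0.045 0 100;0 0 0 0.022 -0.045 0 100;0 0 0 0.022 -0.045 0 100;0 0 0 0 0 0 100"

```text
clock: 2.1
position: [0.4761, -0.0169, 0.2313]
ee_rot: [-0.003, 1.0, 0.008, 0.0]
contact_force: [-0.9, -0.9, 0.2]
width: 0.0853
```

```bash
cat >> m.py <<'E'
def wristM():
    from scipy.spatial.transform import Rotation as R
    s=get_state();q=np.array(s['ee_rot']);T=np.eye(4);T[:3,:3]=R.from_quat(q[[1,2,3,0]]).as_matrix();T[:3,3]=s['position']
    return T@np.array(camera_model('wrist')['T_tool_cam'])
E
python3 - <<'E'
from m import *
M=wristM(); np.save('pics/w1M.npy',M); snap('wrist','w1'); print(get_state()['position'])
E
```

```text
[ 0.47532019 -0.01841683  0.23124279]
```

View pics/w1.png

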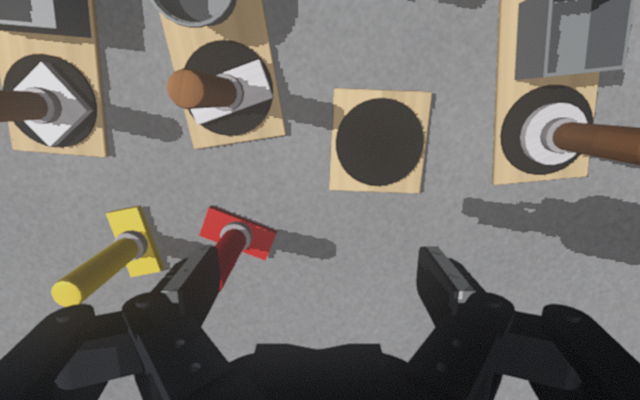

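```bash
cat >> m.py <<'E'
def pads(n,fn,hom,M=None,hw=56,th=62):
    D=np.load('pics/'+fn+'.npz');im=D['im'].astype(int);W=world(n,D,M)
    for k,(u,v) in hom.items():
        w=np.zeros((400,640),bool);w[max(v-hw,0):v+hw,max(u-hw,0):u+hw]=1
        b=(im.max(2)<th)&(im.max(2)-im.min(2)<14)&w&(abs(W[...,2]-.012)<.006)
        b=big(b);c=cv2.convexHull(max(cv2.findContours(b.astype(np.uint8),cv2.RETR_EXTERNAL,cv2.CHAIN_APPROX_NONE)[0],key=len))
        P=np.array([ray(n,x,y,.012,M)[:2] for x,y in c[:,0]])
        o,e=circ(P,.048); print(k,'pad',o.round(4),'err',e.round(4),'ext',(np.ptp(P,0)).round(3),'z',np.median(W[b][:,2]).round(4))
E
python3 - <<'E'
from m import *
M=np.load('pics/w1M.npy')
pads('wrist','w1',dict(O=(48,100),R=(228,88),X=(380,141),S=(546,128)),M)
pads('top','top0',dict(O=(263,220),R=(341,213),X=(410,235),S=(486,228)),hw=30,th=50)
hand('wrist','w1',dict(R=(210,88)),M,hw=60)
E
```

```text
O pad [0.5215 0.1801] err 0.0012 ext [0.023 0.006] z 0.0124
R pad [0.574  0.0736] err 0.0034 ext [0.014 0.015] z 0.013
X pad [ 0.4546 -0.0804] err 0.0441 ext [0.    0.008] z 0.0132
S pad [ 0.5147 -0.2581] err 0.0016 ext [0.028 0.021] z 0.0135
O pad [0.5383 0.2714] err 0.0014 ext [0.091 0.094] z 0.0127
R pad [0.5522 0.0811] err 0.0009 ext [0.074 0.079] z 0.0126
X pad [ 0.5    -0.0802] err 0.0015 ext [0.092 0.092] z 0.0123
S pad [ 0.5165 -0.2583] err 0.0012 ext [0.092 0.093] z 0.0121
R top n 794 187.7 88.7 z 0.133 ray [0.5505 0.0776 0.132 ] depth [0.5501 0.0771 0.133 ]
  foot n 1578 ((550.713623046875, 79.781005859375), (38.472633361816406, 85.13184356689453), 19.7548770904541) zfoot 0.0231
```

```bash
sed -i 's/        b=big(b);c=cv2.convexHull(max(.*$/        b=cv2.morphologyEx(b.astype(np.uint8),cv2.MORPH_OPEN,np.ones((2,2)))>0;c=cv2.convexHull(cv2.findNonZero(b.astype(np.uint8)))/' m.py
python3 - <<'E'
from m import *
M=np.load('pics/w1M.npy')
im=np.load('pics/w1.npz')['im'];print(im[141,380],im[100,15],im[110,515])
for th in(75,90):pads('wrist','w1',dict(O=(58,100),R=(228,88),X=(380,141),S=(546,128)),M,th=th)
pads('top','top0',dict(O=(263,220),R=(341,213),X=(410,235),S=(486,228)),hw=28,th=50)
E
```

```text
[62 60 55] [80 69 59] [74 71 66]
O pad [0.5368 0.27  ] err 0.0016 ext [0.092 0.089] z 0.013
R pad [0.5526 0.082 ] err 0.0012 ext [0.093 0.087] z 0.0131
X pad [ 0.4988 -0.0815] err 0.0013 ext [0.092 0.093] z 0.0132
S pad [ 0.5154 -0.2602] err 0.0008 ext [0.093 0.094] z 0.0132
O pad [0.5369 0.2701] err 0.0006 ext [0.093 0.094] z 0.0131
R pad [0.5526 0.0819] err 0.001 ext [0.093 0.087] z 0.0131
X pad [ 0.499  -0.0816] err 0.0012 ext [0.092 0.093] z 0.0132
S pad [ 0.5154 -0.2602] err 0.0008 ext [0.093 0.094] z 0.0132
O pad [0.5363 0.2691] err 0.0016 ext [0.091 0.089] z 0.0127
R pad [0.5523 0.0809] err 0.0018 ext [0.089 0.086] z 0.0128
X pad [ 0.4988 -0.0823] err 0.0017 ext [0.092 0.092] z 0.0122
S pad [ 0.5144 -0.2606] err 0.0012 ext [0.092 0.093] z 0.0122
```

Emit:
drive_tool:
  motion: "0 0 0.9 0.038 -0.049 0 100;0 0 0 0.038 -0.049 0 100;0 0 0 0 0 0 100;0 0 0 0 0 0 100"

```text
clock: 2.65
position: [0.5507, 0.0749, 0.2309]
ee_rot: [-0.0, 1.0, -0.002, -0.001]
contact_force: [-1.1, -0.3, -0.3]
width: 0.0855
```

```bash
python3 -c "
from rig import *
s=get_state();print(s['position'],s['ee_rot'],s['qpos'])"
```

```text
[0.55072573 0.07489309 0.23093059] [-1.64896596e-04  9.99996854e-01 -2.17766480e-03 -1.23409928e-03] [9.73028111e-03 2.48529531e-01 1.54448613e+00 3.68010370e-04
 1.35104110e+00 1.58480128e+00]
```

Emit:
drive_tool:
  motion: "0 0 0 0 -0.005 0.02 100;0 0 0 0 0 0.045 100;0 0 0 0 0 0.045 100;0 0 0 0 0 0 100"

```text
clock: 3.15
position: [0.5478, 0.0718, 0.1205]
ee_rot: [0.001, 1.0, -0.005, -0.001]
contact_force: [-0.3, -0.2, 0.3]
width: 0.0851
```

```bash
cat > s.py <<'E'
from rig import *
s=get_state();print(s['clock'],s['position'].round(4),s['ee_rot'].round(4),s['contact_force'].round(1),round(s['width'],4))
E
python3 s.py
```

```text
3.15 [0.5478 0.0718 0.1205] [ 1.3e-03  1.0e+00 -5.4e-03 -5.0e-04] [-0.3 -0.2  0.3] 0.0851
```

Emit:
drive_tool:
  motion: "0 0 0 0.003 -0.007 0 100;0 0 0 0 0 0 100"

```text
clock: 3.4
position: [0.5527, 0.0775, 0.1241]
ee_rot: [0.001, 1.0, -0.007, 0.002]
contact_force: [0.0, 0.2, 0.0]
width: 0.0857
```

```bash
python3 s.py
```

```text
3.4 [0.5527 0.0775 0.1241] [ 0.0013  1.     -0.0066  0.0022] [0.  0.2 0. ] 0.0857
```

Emit:
drive_tool:
  motion: "0 0 0 0 0 0 100;0 0 0 0 0 0 100"

```text
clock: 3.65
position: [0.5543, 0.0776, 0.1267]
ee_rot: [0.001, 1.0, -0.006, 0.005]
contact_force: [-0.1, -0.5, -0.6]
width: 0.0855
```

Emit:
drive_tool:
  motion: "0 0 0 0 0 0 100"

```text
clock: 3.78
position: [0.5546, 0.0776, 0.1272]
ee_rot: [0.001, 1.0, -0.006, 0.005]
contact_force: [1.2, -0.6, -0.6]
width: 0.0854
```

Emit:
drive_tool:
  motion: "0 -0.6 -0.7 -0.003 -0.0015 0.025 100;0 0 0 0 0 0.024 100;0 0 0 0 0 0 100"

```text
clock: 4.15
position: [0.5527, 0.0793, 0.0783]
ee_rot: [0.001, 1.0, 0.0, 0.001]
contact_force: [-0.5, -0.2, -0.0]
width: 0.0855
```

```bash
python3 s.py
```

```text
4.15 [0.5527 0.0793 0.0783] [1.3e-03 1.0e+00 4.0e-04 1.0e-03] [-0.5 -0.2 -0. ] 0.0855
```

Emit:
drive_tool:
  motion: "0 0 0 -0.0015 0 0 80;0 0 0 0 0 0 60;0 0 0 0 0 0 45;0 0 0 0 0 0 38;0 0 0 0 0 0 34;0 0 0 0 0 0 30;0 0 0 0 0 0 20;0 0 0 0 0 0 20"
  newtons: 40

```text
clock: 5.15
position: [0.5532, 0.0791, 0.0815]
ee_rot: [0.002, 1.0, 0.0, 0.004]
contact_force: [-0.3, -0.6, 0.8]
width: 0.027
```

```bash
python3 s.py
```

```text
5.15 [0.5532 0.0791 0.0815] [1.6e-03 1.0e+00 4.0e-04 3.8e-03] [-0.3 -0.6  0.8] 0.027
```

Emit:
drive_tool:
  motion: "0 0 0 0 0 -0.02 20;0 0 0 0 0 -0.04 20;0 0 0 0 0 -0.045 20;0 0 0 0 0 -0.04 20;0 0 0 -0.013 0.04 0 20;0 0 0 -0.013 0.04 0 20;0 0 0 -0.013 0.04 0 20;0 0 0 -0.013 0.04 0 20;0 0 0 0 0 0 20"

```text
clock: 6.28
position: [0.4962, -0.0825, 0.2259]
ee_rot: [0.0, 1.0, 0.002, -0.001]
contact_force: [0.3, 0.4, -2.3]
width: 0.0271
```

```bash
python3 s.py; python3 -c "
from m import *
M=wristM();np.save('pics/w2M.npy',M);snap('wrist','w2')"
```

```text
6.275 [ 0.4962 -0.0825  0.2259] [ 0.      1.      0.0018 -0.0014] [ 0.3  0.4 -2.3] 0.0271
```

View pics/w2.png

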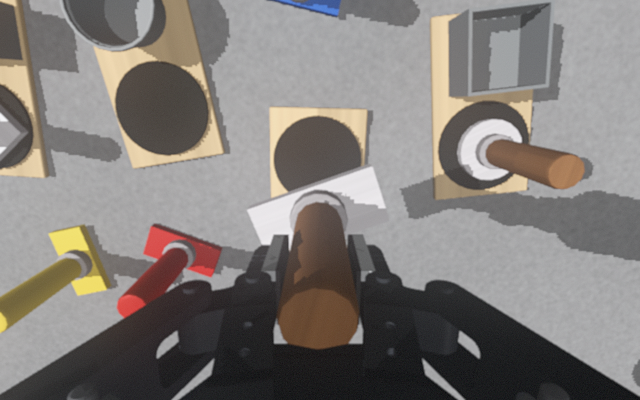

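```bash
cat >> m.py <<'E'
def held(fn,M,win,sh='rect'):
    D=np.load('pics/'+fn+'.npz');im=D['im'].astype(int);W=world('wrist',D,M)
    x0,y0,x1,y1=win;w=np.zeros((400,640),bool);w[y0:y1,x0:x1]=1
    f=big((im.min(2)>80)&(im.max(2)-im.min(2)<40)&w&(W[...,2]>.06))
    z=np.percentile(W[f][:,2],[20,50,80]);print('z',z.round(4),f.sum())
    p=np.array([ray('wrist',a,b,z[1],M)[:2] for b,a in np.argwhere(f)]).astype(np.float32)*1000
    print(cv2.minAreaRect(p),p.min(0),p.max(0))
E
python3 - <<'E'
from m import *
M=np.load('pics/w2M.npy')
pads('wrist','w2',dict(R=(162,108),S=(484,145)),M,th=90)
held('w2',M,(240,160,395,250))
E
```

```text
R pad [0.5532 0.0816] err 0.0012 ext [0.092 0.094] z 0.0131
S pad [ 0.5151 -0.2606] err 0.001 ext [0.093 0.094] z 0.0132
z [0.1673 0.168  0.1792] 6054Traceback (most recent call last):
  File "<stdin>", line 4, in <module>
  File "m.py", line 64, in held
    p=np.array([ray('wrist',a,b,z[1],M)[:2] for b,a in np.argwhere(f)]).astype(np.float32)*1000
                ~~~^^^^^^^^^^^^^^^^^^^^
  File "h.py", line 6, in ray
    c=camera_model(n);K=np.array(c['camera_matrix']);M=np.array(c['cam_to_world']) if M is None else M
ValueError: time passes only in moves, steps and waits
```

```bash
sed -i 's/^def ray/_c={}\n_cm=camera_model\ndef camera_model(n):\n    if n not in _c:_c[n]=_cm(n)\n    return _c[n]\ndef ray/' h.py
sed -i "s/    z=np.percentile/    f=f\&(W[...,2]<np.percentile(W[f][:,2],30)+.004)\n    z=np.percentile/" m.py
python3 - <<'E'
from m import *
M=np.load('pics/w2M.npy')
held('w2',M,(240,160,395,250))
E
```

```text
z [0.1671 0.1677 0.1683] 4525
((494.06097412109375, -80.70899963378906), (40.255645751953125, 84.05675506591797), 19.913705825805664) [ 468.85507 -126.4285 ] [526.8583   -35.561993]
```

Emit:
drive_tool:
  motion: "0 0 0 0.005 0.0005 0.02 20;0 0 0 0 0 0.04 20;0 0 0 0 0 0.035 20;0 0 0 0 0 0.025 20;0 0 0 0 0 0.01 20;0 0 0 0 0 0 20"

```text
clock: 7.08
position: [0.5041, -0.0743, 0.0921]
ee_rot: [-0.003, 1.0, 0.005, 0.0]
contact_force: [0.7, -0.5, -2.5]
width: 0.0268
```

```bash
python3 s.py
```

```text
7.075 [ 0.5041 -0.0743  0.0921] [-0.0032  1.      0.0046  0.    ] [ 0.7 -0.5 -2.5] 0.0268
```

Emit:
drive_tool:
  motion: "-0.4 0 0.5 -0.003 0.0085 0 20;0 0 0 0 0 0 20"

```text
clock: 7.32
position: [0.5026, -0.0833, 0.0938]
ee_rot: [0.001, 1.0, 0.0, 0.002]
contact_force: [0.4, 0.4, -1.8]
width: 0.0272
```

```bash
python3 s.py
```

```text
7.325 [ 0.5026 -0.0833  0.0938] [1.0e-03 1.0e+00 4.0e-04 1.7e-03] [ 0.4  0.4 -1.8] 0.0272
```

Emit:
drive_tool:
  motion: "0 -0.1 0 -0.0015 0 0.008 20;0 -0.1 0 0 0 0.003 20;0 -0.1 0 0 0 0.002 20"

```text
clock: 7.7
position: [0.5019, -0.0839, 0.0814]
ee_rot: [0.001, 1.0, -0.0, 0.0]
contact_force: [0.1, -1.1, 8.4]
width: 0.0272
```

```bash
python3 s.py
```

```text
7.7 [ 0.5019 -0.0839  0.0814] [ 1.4e-03  1.0e+00 -1.0e-04  5.0e-04] [ 0.1 -1.1  8.4] 0.0272
```

Emit:
drive_tool:
  motion: "0 -0.1 0 0 0 0 40;0 -0.1 0 0 0 0 60;0 -0.1 0 0 0 0 80;0 0 0 0 0 0 90;0 0 0 0 0 -0.02 100;0 0 0 0 0 -0.04 100;0 0 0 0 0 -0.05 100;0 0 0 0 0 -0.04 100;0 0 0 0 0 0 100"

```text
clock: 8.82
position: [0.5031, -0.0835, 0.2364]
ee_rot: [0.001, 1.0, -0.0, -0.002]
contact_force: [0.4, 0.7, -0.9]
width: 0.0854
```

```bash
python3 s.py; python3 -c "
from m import *
M=wristM();np.save('pics/w3M.npy',M);snap('wrist','w3')"
```

```text
8.825 [ 0.5031 -0.0835  0.2364] [ 0.0015  1.     -0.     -0.0019] [ 0.4  0.7 -0.9] 0.0854
```

View pics/w3.png

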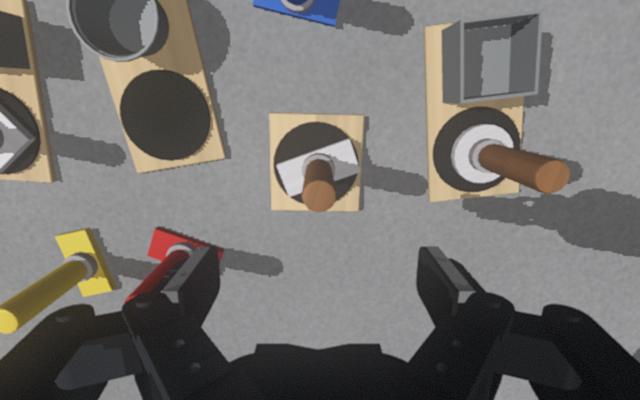

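Run:
```python
from m import *
M=np.load('pics/w3M.npy')
hand('wrist','w3',dict(X=(318,170),S=(515,155)),M,hw=60)
pads('wrist','w3',dict(R=(166,114),X=(316,165),S=(478,150)),M,th=90)
```

```text
X top n 458 319.0 196.2 z 0.1331 ray [ 0.4987 -0.0832  0.132 ] depth [ 0.499  -0.0832  0.1331]
  foot n 1720 ((499.2425537109375, -82.33470153808594), (39.13673782348633, 84.03952026367188), 19.70262908935547) zfoot 0.0231
S top n 1006 548.1 175.5 z 0.1329 ray [ 0.5151 -0.259   0.132 ] depth [ 0.5154 -0.2589  0.1329]
  foot n 1562 ((515.3699951171875, -258.8603820800781), (60.73922348022461, 63.028053283691406), 73.05543518066406) zfoot 0.0231
R pad [0.553  0.0814] err 0.001 ext [0.093 0.095] z 0.0131
X pad [ 0.4988 -0.0823] err 0.0013 ext [0.089 0.09 ] z 0.0132
S pad [ 0.515  -0.2603] err 0.001 ext [0.093 0.094] z 0.0132
```

Emit:
drive_tool:
  motion: "0 0 0 0.003 0.044 0 100;0 0 0 0.003 0.044 0 100;0 0 0 0.003 0.044 0 100;0 0 0 0.003 0.044 0 100;0 0 0 0 0 0 100;0 0 0 0 0 0 100"

```text
clock: 9.62
position: [0.5097, -0.2602, 0.2242]
ee_rot: [-0.004, 1.0, 0.001, -0.011]
contact_force: [0.6, 0.5, 0.1]
width: 0.0852
```

```bash
python3 s.py
```

```text
9.625 [ 0.5097 -0.2602  0.2242] [-0.0044  0.9999  0.0011 -0.011 ] [0.6 0.5 0.1] 0.0852
```

Emit:
drive_tool:
  motion: "-0.5 1.2 0 0.005 -0.0005 0.02 100;0 0 0 0 0 0.035 100;0 0 0 0 0 0.03 100;0 0 0 0 0 0 100"

```text
clock: 10.12
position: [0.5131, -0.2532, 0.1357]
ee_rot: [-0.002, 1.0, 0.004, -0.002]
contact_force: [-0.5, -0.1, 0.6]
width: 0.0856
```

```bash
python3 s.py
```

```text
10.125 [ 0.5131 -0.2532  0.1357] [-0.0018  1.      0.0035 -0.0016] [-0.5 -0.1  0.6] 0.0856
```

Need y −0.0065, x +0.002, then down to 0.081.

Emit:
drive_tool:
  motion: "-0.2 0.1 0.4 0.002 0.006 0.015 100;0 0 0 0 0 0.025 100;0 0 0 0 0 0.015 100;0 0 0 0 0 0 100"

```text
clock: 10.62
position: [0.5178, -0.2598, 0.0816]
ee_rot: [0.002, 1.0, 0.001, 0.002]
contact_force: [-0.3, -0.4, -0.1]
width: 0.0854
```

```bash
python3 s.py
```

```text
10.625 [ 0.5178 -0.2598  0.0816] [2.0e-03 1.0e+00 7.0e-04 2.2e-03] [-0.3 -0.4 -0.1] 0.0854
```

Counter the small pitch/z creep during closing.

Emit:
drive_tool:
  motion: "0.2 -0.2 0 -0.0025 0 0.001 80;0 -0.1 0 0 0 0.0005 60;0 -0.1 0 0 0 0.0005 45;0 -0.1 0 0 0 0.0005 38;0 0 0 0 0 0.0003 34;0 0 0 0 0 0.0003 30;0 0 0 0 0 0 20;0 0 0 0 0 0 20"
  newtons: 40

```text
clock: 11.62
position: [0.5172, -0.2619, 0.0816]
ee_rot: [0.003, 1.0, 0.001, 0.0]
contact_force: [-0.9, -1.0, 0.4]
width: 0.0272
```

```bash
python3 s.py
```

```text
11.625 [ 0.5172 -0.2619  0.0816] [2.5e-03 1.0e+00 7.0e-04 2.0e-04] [-0.9 -1.   0.4] 0.0272
```

Emit:
drive_tool:
  motion: "0 0 0 0 0 -0.02 20;0 0 0 0 0 -0.04 20;0 0 0 0 0 -0.045 20;0 0 0 0 0 -0.045 20;0 0 0 0.01 -0.04 0 20;0 0 0 0.01 -0.04 0 20;0 0 0 0.01 -0.04 0 20;0 0 0 0.005 -0.04 0 20;0 0 0 0 -0.04 0 20;0 0 0 0 -0.04 0 20;0 0 0 0 -0.04 0 20;0 0 0 0 -0.03 0 20"

```text
clock: 13.12
position: [0.5474, 0.0617, 0.2262]
ee_rot: [-0.005, 1.0, -0.002, -0.01]
contact_force: [0.2, -0.4, -2.8]
width: 0.0268
```

Emit:
drive_tool:
  motion: "0 0 0 0 0 0 20;0 0 0 0 0 0 20"

```text
clock: 13.38
position: [0.5459, 0.064, 0.2246]
ee_rot: [-0.006, 1.0, -0.0, -0.012]
contact_force: [0.0, -0.6, -2.3]
width: 0.0272
```

```bash
python3 s.py; python3 -c "
from m import *
M=wristM();np.save('pics/w4M.npy',M);snap('wrist','w4')"
```

```text
13.375 [0.5459 0.064  0.2246] [-0.0056  0.9999 -0.     -0.012 ] [ 0.  -0.6 -2.3] 0.0272
```

View pics/w4.png

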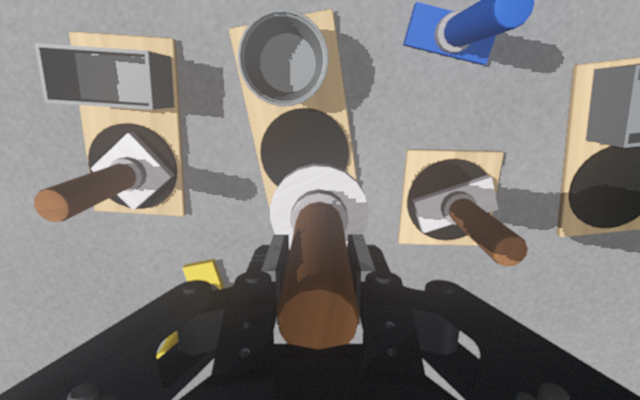

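Run:
```python
from m import *
M=np.load('pics/w4M.npy')
held('w4',M,(262,160,375,240))
pads('wrist','w4',dict(R=(304,148),O=(132,165)),M,th=90)
hand('wrist','w4',dict(O=(100,180)),M,hw=70)
```

```text
z [0.1655 0.1662 0.1668] 3657
((549.52294921875, 65.81932067871094), (50.41438674926758, 62.819766998291016), 0.26391899585723877) [524.2264    34.361877] [574.7286   97.17482]
R pad [0.5512 0.0809] err 0.001 ext [0.08  0.092] z 0.0131
O pad [0.5377 0.2708] err 0.0009 ext [0.089 0.094] z 0.0131
O top n 4 47.0 190.0 z 0.1318 ray [0.5474 0.2682 0.132 ] depth [0.5371 0.262  0.1318]
  foot n 2069 ((536.0311889648438, 267.3414306640625), (60.920169830322266, 64.55597686767578), 39.014556884765625) zfoot 0.0231
```

Emit:
drive_tool:
  motion: "-0.6 1.3 0 0.009 -0.017 0.01 20;0 0 0 0 0 0.03 20;0 0 0 0 0 0.03 20;0 0 0 0 0 0 20"

```text
clock: 13.92
position: [0.5555, 0.0771, 0.1529]
ee_rot: [0.0, 1.0, -0.003, -0.0]
contact_force: [0.2, -0.0, -2.8]
width: 0.0271
```

```bash
python3 s.py
```

```text
13.925 [0.5555 0.0771 0.1529] [ 2.0e-04  1.0e+00 -3.3e-03 -2.0e-04] [ 0.2 -0.  -2.8] 0.0271
```

Emit:
drive_tool:
  motion: "0 0 0 0 -0.0035 0.02 20;0 0 0 0 0 0.025 20;0 0 0 0 0 0.012 20;0 0 0 0 0 0 20"

```text
clock: 14.42
position: [0.5599, 0.0778, 0.0995]
ee_rot: [0.0, 1.0, -0.005, 0.004]
contact_force: [0.1, -0.2, -2.6]
width: 0.027
```

```bash
python3 s.py
```

```text
14.425 [0.5599 0.0778 0.0995] [ 4.0e-04  1.0e+00 -5.4e-03  4.0e-03] [ 0.1 -0.2 -2.6] 0.027
```

Emit:
drive_tool:
  motion: "0 -0.6 0 -0.006 -0.003 0.006 20;0 -0.1 0 0 0 0.003 20;0 -0.1 0 0 0 0 20"

```text
clock: 14.8
position: [0.5553, 0.0809, 0.0924]
ee_rot: [0.0, 1.0, -0.006, -0.001]
contact_force: [-0.2, 0.7, -2.0]
width: 0.0271
```

```bash
python3 s.py
```

```text
14.8 [0.5553 0.0809 0.0924] [ 2.0e-04  1.0e+00 -5.6e-03 -1.2e-03] [-0.2  0.7 -2. ] 0.0271
```

Emit:
drive_tool:
  motion: "0.1 0 0 0 0 0.006 20;0.1 -0.1 0 0 0 0.003 20;0 -0.1 0 0 0 0.002 20"

```text
clock: 15.18
position: [0.5557, 0.081, 0.0814]
ee_rot: [-0.002, 1.0, -0.005, -0.002]
contact_force: [-5.0, -0.8, 14.5]
width: 0.0271
```

```bash
python3 s.py
```

```text
15.175 [0.5557 0.081  0.0814] [-0.0016  1.     -0.0054 -0.0025] [-5.  -0.8 14.5] 0.0271
```

Emit:
drive_tool:
  motion: "-0.1 0.2 0 0 0 -0.0005 20;0 0 0 0 0 0 40;0 0 0 0 0 0 60;0 0 0 0 0 0 80;0 0 0 0 0 0 90;0 0 0 0 0 -0.02 100;0 0 0 0 0 -0.04 100;0 0 0 0 0 -0.05 100;0 0 0 0 0 -0.04 100;0 0 0 0 0 0 100"

```text
clock: 16.42
position: [0.5566, 0.0807, 0.2369]
ee_rot: [-0.001, 1.0, -0.005, 0.0]
contact_force: [0.5, -0.0, 0.7]
width: 0.0853
```

```bash
python3 s.py; python3 -c "
from m import *
M=wristM();np.save('pics/w5M.npy',M);snap('wrist','w5')"
```

```text
16.425 [0.5566 0.0807 0.2369] [-7.0e-04  1.0e+00 -5.5e-03  2.0e-04] [ 0.5 -0.   0.7] 0.0853
```

View pics/w5.png

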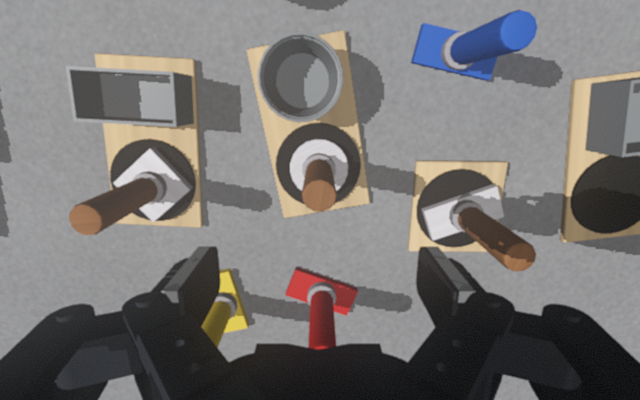

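Run:
```python
from m import *
M=np.load('pics/w5M.npy')
hand('wrist','w5',dict(R=(318,170),O=(120,190)),M,hw=60)
pads('wrist','w5',dict(R=(318,165),O=(152,180)),M,th=90)
```

```text
R top n 619 318.6 195.2 z 0.1331 ray [0.5533 0.0818 0.132 ] depth [0.5537 0.0822 0.1331]
  foot n 1375 ((556.9026489257812, 81.78216552734375), (62.79839324951172, 55.538063049316406), 89.37374114990234) zfoot 0.0232
O top n 351 85.7 219.2 z 0.1329 ray [0.5354 0.2676 0.132 ] depth [0.5362 0.2666 0.1329]
  foot n 1746 ((536.07861328125, 267.5306396484375), (60.65525436401367, 63.894142150878906), 38.76496124267578) zfoot 0.0231
R pad [0.5518 0.081 ] err 0.0012 ext [0.087 0.093] z 0.0131
O pad [0.5367 0.2704] err 0.001 ext [0.093 0.095] z 0.0131
```

Emit:
drive_tool:
  motion: "0 0 -0.6 -0.004 -0.038 0 100;0 0 0 -0.004 -0.038 0 100;0 0 0 -0.004 -0.038 0 100;0 0 0 -0.004 -0.038 0 100;0 0 0 -0.004 -0.038 0 100;0 0 0 0 0 0 100;0 0 0 0 0 0 100"

```text
clock: 17.35
position: [0.5298, 0.2733, 0.2224]
ee_rot: [0.003, 1.0, -0.001, -0.012]
contact_force: [-0.6, -0.7, 0.4]
width: 0.0857
```

```bash
python3 s.py
```

```text
17.35 [0.5298 0.2733 0.2224] [ 0.003   0.9999 -0.0012 -0.012 ] [-0.6 -0.7  0.4] 0.0857
```

Emit:
drive_tool:
  motion: "0.3 1.3 0 0.006 0.005 0.01 100;0 0 0 0 0 0.035 100;0 0 0 0 0 0.03 100;0 0 0 0 0 0 100"

```text
clock: 17.85
position: [0.5356, 0.2626, 0.1439]
ee_rot: [0.002, 1.0, -0.004, -0.001]
contact_force: [0.1, 0.3, 1.4]
width: 0.0852
```

```bash
python3 s.py
```

```text
17.85 [0.5356 0.2626 0.1439] [ 0.0018  1.     -0.0038 -0.0015] [0.1 0.3 1.4] 0.0852
```

Emit:
drive_tool:
  motion: "0.2 0.1 -0.4 0.001 -0.005 0.018 100;0 0 0 0 0 0.03 100;0 0 0 0 0 0.015 100;0 0 0 0 0 0 100"

```text
clock: 18.35
position: [0.5405, 0.2656, 0.084]
ee_rot: [-0.001, 1.0, -0.002, 0.003]
contact_force: [-0.3, 0.8, 0.5]
width: 0.0852
```

```bash
python3 s.py
```

```text
18.35 [0.5405 0.2656 0.084 ] [-8.e-04  1.e+00 -2.e-03  3.e-03] [-0.3  0.8  0.5] 0.0852
```

Emit:
drive_tool:
  motion: "-0.1 -0.3 0 -0.0045 -0.002 0.003 80;0 -0.1 0 0 0 0.0005 60;0 -0.1 0 0 0 0.0005 45;0 -0.1 0 0 0 0.0005 38;0 0 0 0 0 0.0003 34;0 0 0 0 0 0.0003 30;0 0 0 0 0 0 20;0 0 0 0 0 0 20"
  newtons: 40

```text
clock: 19.35
position: [0.538, 0.268, 0.0826]
ee_rot: [-0.001, 1.0, -0.002, 0.0]
contact_force: [0.4, -1.4, 0.3]
width: 0.0272
```

```bash
python3 s.py
```

```text
19.35 [0.538  0.268  0.0826] [-5.e-04  1.e+00 -2.e-03  4.e-04] [ 0.4 -1.4  0.3] 0.0272
```

Emit:
drive_tool:
  motion: "0 0 0 0 0 -0.02 20;0 0 0 0 0 -0.045 20;0 0 0 0 0 -0.045 20;0 0 0 0 0 -0.045 20;0 0 0 0 0 -0.01 20;0 0 0 0 0.03 0 20;0 0 0 0 0.045 0 20;0 0 0 -0.002 0.045 0 20;0 0 0 -0.002 0.045 0 20;0 0 0 -0.002 0.045 0 20;0 0 0 -0.002 0.045 0 20;0 0 0 -0.002 0.045 0 20"

```text
clock: 20.85
position: [0.5194, -0.0361, 0.2336]
ee_rot: [-0.001, 1.0, 0.002, -0.014]
contact_force: [0.1, 0.1, -2.3]
width: 0.0275
```

```bash
python3 s.py
```

```text
20.85 [ 0.5194 -0.0361  0.2336] [-0.0012  0.9999  0.0016 -0.0142] [ 0.1  0.1 -2.3] 0.0275
```

Emit:
drive_tool:
  motion: "0 1 0 0.001 0.045 -0.005 20;0 0.6 0 0.001 0.045 0 20;0 0 0 0 0.045 0 20;0 0 0 0 0.04 0 20;0 0 0 0 0.025 0 20;0 0 0 0 0 0 20"

```text
clock: 21.6
position: [0.5159, -0.2427, 0.2241]
ee_rot: [-0.007, 1.0, -0.001, -0.009]
contact_force: [0.2, -0.1, -2.4]
width: 0.0273
```

```bash
python3 s.py; python3 -c "
from m import *
M=wristM();np.save('pics/w6M.npy',M);snap('wrist','w6')"
```

```text
21.6 [ 0.5159 -0.2427  0.2241] [-6.500e-03  9.999e-01 -9.000e-04 -9.000e-03] [ 0.2 -0.1 -2.4] 0.0273
```

View pics/w6.png

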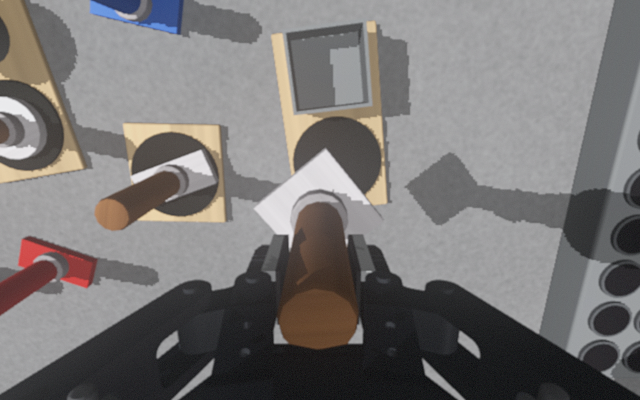

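Emit:
drive_tool:
  motion: "-0.7 1 0 0.002 0.017 0.01 20;0 0 0 0 0 0.03 20;0 0 0 0 0 0.03 20;0 0 0 0 0 0 20"

```text
clock: 22.15
position: [0.5161, -0.2516, 0.1491]
ee_rot: [-0.004, 1.0, 0.001, -0.002]
contact_force: [-0.1, 0.1, -1.2]
width: 0.0269
```

```bash
python3 s.py
```

```text
22.15 [ 0.5161 -0.2516  0.1491] [-0.0044  1.      0.0014 -0.0025] [-0.1  0.1 -1.2] 0.0269
```

Emit:
drive_tool:
  motion: "-0.4 0.2 0 0 0.009 0.018 20;0 0 0 0 0 0.02 20;0 0 0 0 0 0.01 20;0 0 0 0 0 0 20"

```text
clock: 22.65
position: [0.5186, -0.2582, 0.1037]
ee_rot: [-0.0, 1.0, 0.003, 0.002]
contact_force: [0.2, 0.3, -1.4]
width: 0.0275
```

```bash
python3 s.py
```

```text
22.65 [ 0.5186 -0.2582  0.1037] [-2.0e-04  1.0e+00  3.1e-03  1.7e-03] [ 0.2  0.3 -1.4] 0.0275
```

Emit:
drive_tool:
  motion: "0 -0.2 0 -0.002 0.002 0.009 20;0 -0.1 0 0 0 0.003 20;0 -0.1 0 0 0 0 20"

```text
clock: 23.02
position: [0.5178, -0.2607, 0.093]
ee_rot: [0.001, 1.0, 0.003, -0.0]
contact_force: [0.6, -0.4, -1.0]
width: 0.0267
```

```bash
python3 s.py
```

```text
23.025 [ 0.5178 -0.2607  0.093 ] [ 8.0e-04  1.0e+00  3.3e-03 -5.0e-04] [ 0.6 -0.4 -1. ] 0.0267
```

Emit:
drive_tool:
  motion: "0 0 0 -0.0008 0 0.006 20;0 0 0 0 0 0.003 20;0 0 0 0 0 0.0015 20"

```text
clock: 23.4
position: [0.5174, -0.2612, 0.0826]
ee_rot: [0.001, 1.0, 0.003, 0.0]
contact_force: [-0.5, 0.3, 7.3]
width: 0.027
```

```bash
python3 s.py
```

```text
23.4 [ 0.5174 -0.2612  0.0826] [1.3e-03 1.0e+00 3.3e-03 1.0e-04] [-0.5  0.3  7.3] 0.027
```

Emit:
drive_tool:
  motion: "0 0 0 0 0 0 30;0 0 0 0 0 0 45;0 0 0 0 0 0 60;0 0 0 0 0 0 80;0 0 0 0 0 0 90;0 0 0 0 0 -0.02 100;0 0 0 0 0 -0.04 100;0 0 0 0 0 -0.05 100;0 0 0 0 0 -0.04 100;0 0 0 0 0 0 100"

```text
clock: 24.65
position: [0.5176, -0.261, 0.2373]
ee_rot: [0.001, 1.0, 0.003, 0.0]
contact_force: [-0.5, 0.6, 0.5]
width: 0.0852
```

```bash
python3 s.py; python3 -c "
from m import *
M=wristM();np.save('pics/w7M.npy',M);snap('wrist','w7')"
```

```text
24.65 [ 0.5176 -0.261   0.2373] [1.4e-03 1.0e+00 3.2e-03 4.0e-04] [-0.5  0.6  0.5] 0.0852
```

View pics/w7.png

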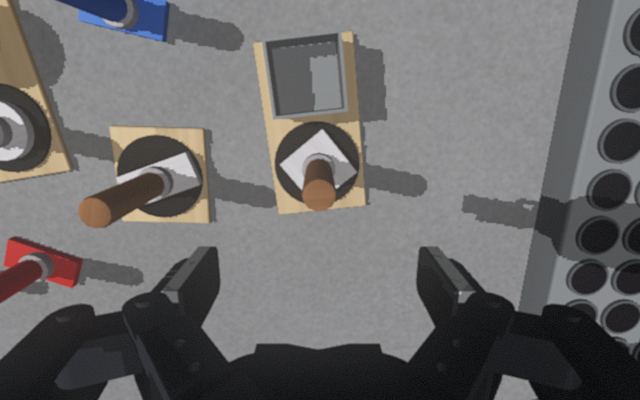

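Square tamper centred at (318,165) on its pad. Now the oblong one on the spare.

Run:
```python
from m import *
M=np.load('pics/w7M.npy')
hand('wrist','w7',dict(S=(318,170),X=(130,190)),M,hw=60)
pads('wrist','w7',dict(S=(317,163)),M,th=90)
```

```text
S top n 706 318.2 195.0 z 0.1331 ray [ 0.5145 -0.2602  0.132 ] depth [ 0.5149 -0.26    0.1331]
  foot n 1652 ((514.5145263671875, -260.17181396484375), (60.63206100463867, 60.42681121826172), 39.771827697753906) zfoot 0.0231
X top n 692 94.5 212.5 z 0.1331 ray [ 0.4992 -0.0833  0.132 ] depth [ 0.4994 -0.0841  0.1331]
  foot n 1019 ((499.3558654785156, -83.51661682128906), (38.14403533935547, 86.85182189941406), 19.687286376953125) zfoot 0.0231
S pad [ 0.5166 -0.2596] err 0.0025 ext [0.101 0.093] z 0.0132
```

Emit:
drive_tool:
  motion: "0 0 0 -0.003 -0.045 0 100;0 0.3 0 -0.003 -0.045 0 100;0 0.3 0 -0.003 -0.045 0 100;0 0.3 0 -0.003 -0.042 0 100;0 0 0 0 0 0 100;0 0 0 0 0 0 100"

```text
clock: 25.45
position: [0.4984, -0.0778, 0.2254]
ee_rot: [-0.003, 1.0, 0.002, -0.001]
contact_force: [0.0, -0.4, -0.7]
width: 0.0853
```

```bash
python3 s.py
```

```text
25.45 [ 0.4984 -0.0778  0.2254] [-0.0026  1.      0.0022 -0.001 ] [ 0.  -0.4 -0.7] 0.0853
```

Emit:
drive_tool:
  motion: "-0.3 0 0 0.001 0.005 0.01 100;0 0 0 0 0 0.035 100;0 0 0 0 0 0.03 100;0 0 0 0 0 0 100"

```text
clock: 25.95
position: [0.4994, -0.0878, 0.1455]
ee_rot: [0.001, 1.0, -0.0, -0.002]
contact_force: [-0.2, -0.4, -0.6]
width: 0.0851
```

```bash
python3 s.py
```

```text
25.95 [ 0.4994 -0.0878  0.1455] [ 1.0e-03  1.0e+00 -3.0e-04 -2.1e-03] [-0.2 -0.4 -0.6] 0.0851
```

Emit:
drive_tool:
  motion: "0 0.1 0 0 -0.0045 0.018 100;0 0 0 0 0 0.03 100;0 0 0 0 0 0.015 100;0 0 0 0 0 0 100"

```text
clock: 26.45
position: [0.5031, -0.088, 0.0838]
ee_rot: [0.003, 1.0, -0.002, 0.002]
contact_force: [0.7, -0.3, -0.6]
width: 0.0851
```

```bash
python3 s.py
```

```text
26.45 [ 0.5031 -0.088   0.0838] [ 0.0026  1.     -0.0024  0.0019] [ 0.7 -0.3 -0.6] 0.0851
```

Emit:
drive_tool:
  motion: "0.2 -0.2 0 -0.0025 -0.0045 0.003 80;0.1 -0.1 0 0 0 0.0005 65;0 -0.1 0 0 0 0.0005 60"

```text
clock: 26.82
position: [0.5025, -0.0844, 0.0821]
ee_rot: [0.001, 1.0, -0.003, 0.001]
contact_force: [-0.7, 0.3, 0.0]
width: 0.0514
```

```bash
python3 s.py
```

```text
26.825 [ 0.5025 -0.0844  0.0821] [ 6.0e-04  1.0e+00 -2.8e-03  6.0e-04] [-0.7  0.3  0. ] 0.0514
```

Emit:
drive_tool:
  motion: "0 -0.1 0 -0.0015 -0.001 0.0005 45;0 -0.1 0 0 0 0.0003 38;0 0 0 0 0 0.0003 34;0 0 0 0 0 0.0003 30;0 0 0 0 0 0 20;0 0 0 0 0 0 20"
  newtons: 40

```text
clock: 27.58
position: [0.5016, -0.084, 0.0818]
ee_rot: [0.001, 1.0, -0.003, -0.0]
contact_force: [-1.2, -0.7, 0.9]
width: 0.027
```

```bash
python3 s.py
```

```text
27.575 [ 0.5016 -0.084   0.0818] [ 1.3e-03  1.0e+00 -2.5e-03 -3.0e-04] [-1.2 -0.7  0.9] 0.027
```

Emit:
drive_tool:
  motion: "0 0 0 0 0 -0.02 20;0 0 0 0 0 -0.045 20;0 0 0 0 0 -0.045 20;0 0 0 0 0 -0.045 20;0 0 0 0 0 -0.01 20;0 0 0 0.005 -0.04 0 20;0 0.2 0 0.005 -0.045 0 20;0 0.2 0 0.005 -0.045 0 20;0 0.2 0 0.005 -0.045 0 20;0 0.2 0 0.005 -0.045 0 20;0 0.2 0 0.005 -0.045 0 20;0 0.2 0 0.005 -0.04 0 20"

```text
clock: 29.08
position: [0.531, 0.2296, 0.2324]
ee_rot: [-0.001, 1.0, -0.006, -0.007]
contact_force: [-0.0, -0.4, -2.6]
width: 0.0274
```

Emit:
drive_tool:
  motion: "0 0 0 0.003 -0.03 0 20;0 0 0 0 0 0 20;0 0 0 0 0 0 20"

```text
clock: 29.45
position: [0.5309, 0.2625, 0.2249]
ee_rot: [0.001, 1.0, -0.004, -0.013]
contact_force: [0.5, -0.7, -2.1]
width: 0.027
```

```bash
python3 s.py; python3 -c "
from m import *
M=wristM();np.save('pics/w8M.npy',M);snap('wrist','w8')"
```

```text
29.45 [0.5309 0.2625 0.2249] [ 8.000e-04  9.999e-01 -4.000e-03 -1.260e-02] [ 0.5 -0.7 -2.1] 0.027
```

View pics/w8.png

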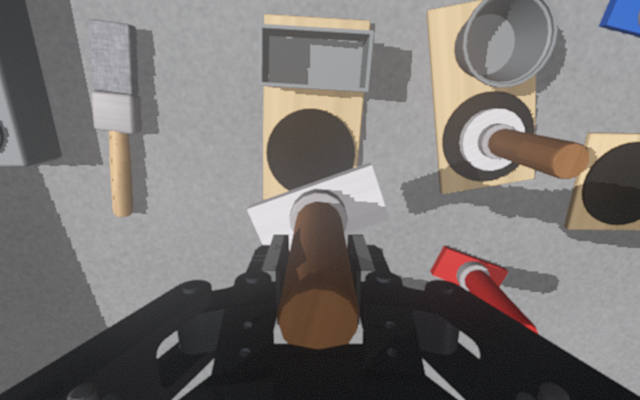

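Run:
```python
from m import *
M=np.load('pics/w8M.npy')
held('w8',M,(240,160,395,250))
pads('wrist','w8',dict(O=(311,150)),M,th=90,hw=48)
```

```text
z [0.1655 0.1662 0.1668] 4543
((527.9020385742188, 264.4237060546875), (40.38075637817383, 84.13993835449219), 19.549957275390625) [501.9266  218.45425] [560.51935 309.45035]
O pad [0.5375 0.2702] err 0.0029 ext [0.084 0.092] z 0.0132
```

Emit:
drive_tool:
  motion: "0 1.4 0 0.008 -0.006 0.01 20;0 0 0 0 0 0.03 20;0 0 0 0 0 0.03 20;0 0 0 0 0 0 20"

```text
clock: 30.0
position: [0.5385, 0.2635, 0.1525]
ee_rot: [0.002, 1.0, -0.007, -0.001]
contact_force: [-0.6, -1.0, -1.9]
width: 0.0272
```

```bash
python3 s.py
```

```text
30.0 [0.5385 0.2635 0.1525] [ 1.5e-03  1.0e+00 -7.1e-03 -7.0e-04] [-0.6 -1.  -1.9] 0.0272
```

Emit:
drive_tool:
  motion: "0 0 0 0 -0.0055 0.02 20;0 0 0 0 0 0.02 20;0 0 0 0 0 0.012 20;0 0 0 0 0 0 20"

```text
clock: 30.5
position: [0.542, 0.2673, 0.1043]
ee_rot: [0.0, 1.0, -0.009, 0.003]
contact_force: [-0.5, -0.2, -2.5]
width: 0.0274
```

```bash
python3 s.py
```

```text
30.5 [0.542  0.2673 0.1043] [ 4.e-04  1.e+00 -9.e-03  3.e-03] [-0.5 -0.2 -2.5] 0.0274
```

Emit:
drive_tool:
  motion: "0 -0.3 0 -0.003 -0.002 0.009 20;0 -0.1 0 0 0 0.003 20;0 -0.1 0 0 0 0 20"

```text
clock: 30.88
position: [0.5403, 0.2698, 0.0938]
ee_rot: [-0.0, 1.0, -0.009, 0.0]
contact_force: [0.2, -0.1, -1.6]
width: 0.027
```

```bash
python3 s.py
```

```text
30.875 [0.5403 0.2698 0.0938] [-3.0e-04  1.0e+00 -9.1e-03  2.0e-04] [ 0.2 -0.1 -1.6] 0.027
```

Emit:
drive_tool:
  motion: "0.1 0 0 -0.001 0.0005 0.006 20;0.1 0 0 0 0 0.004 20;0 0 0 0 0 0.0025 20"

```text
clock: 31.25
position: [0.5398, 0.2697, 0.0816]
ee_rot: [-0.003, 1.0, -0.009, 0.001]
contact_force: [-2.4, -0.9, 14.0]
width: 0.0266
```

```bash
python3 s.py
```

```text
31.25 [0.5398 0.2697 0.0816] [-2.6e-03  1.0e+00 -9.1e-03  9.0e-04] [-2.4 -0.9 14. ] 0.0266
```

Emit:
drive_tool:
  motion: "-0.4 0 0 0 0 -0.0003 20;0 0 0 0 0 0 20;0 0 0 0 0 0 30;0 0 0 0 0 0 45;0 0 0 0 0 0 60;0 0 0 0 0 0 80;0 0 0 0 0 -0.02 100;0 0 0 0 0 -0.04 100;0 0 0 0 0 -0.05 100;0 0 0 0 0 -0.04 100;0 0 0 0 0 0 100"

```text
clock: 32.62
position: [0.5401, 0.2701, 0.2369]
ee_rot: [0.001, 1.0, -0.009, 0.002]
contact_force: [0.3, 0.4, -0.3]
width: 0.0853
```

```bash
python3 s.py; python3 -c "
from m import *
M=wristM();np.save('pics/w9M.npy',M);snap('wrist','w9')
hand('wrist','w9',dict(O=(318,170)),M,hw=60)
pads('wrist','w9',dict(O=(318,165)),M,th=90,hw=48)
"
```

```text
32.625 [0.5401 0.2701 0.2369] [ 8.0e-04  1.0e+00 -9.1e-03  1.6e-03] [ 0.3  0.4 -0.3] 0.0853
O top n 636 317.8 194.5 z 0.1331 ray [0.5378 0.2714 0.132 ] depth [0.5382 0.2713 0.1331]
  foot n 1716 ((537.8543701171875, 271.366455078125), (39.07334899902344, 84.26009368896484), 18.9696044921875) zfoot 0.0231
O pad [0.5356 0.2703] err 0.0012 ext [0.088 0.091] z 0.0131
```

View pics/w9.png

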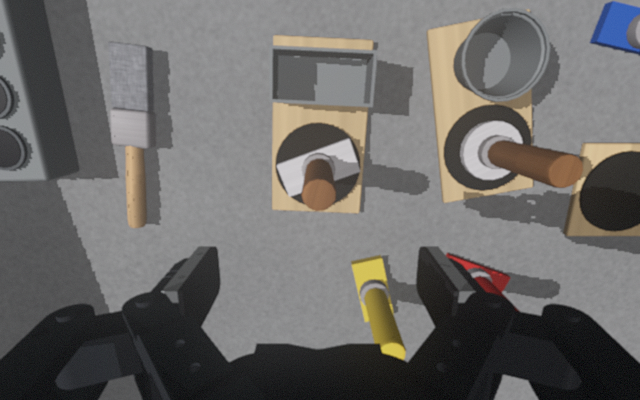

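Emit:
drive_tool:
  motion: "0 0 0 0 0 -0.05 100;0 0 0 -0.03 0 -0.03 100;0 0 0 -0.05 0 0 100;0 0 0 -0.05 0 0 100;0 0 0 -0.05 0 0 100;0 0 0 -0.03 0 0 100;0 0 0 0 0 0 100"

```text
clock: 33.55
position: [0.3189, 0.2713, 0.3064]
ee_rot: [0.006, 1.0, -0.01, -0.011]
contact_force: [0.7, -0.5, 0.2]
width: 0.0855
```

```bash
python3 s.py; python3 -c "
from m import *
snap('top','top1');snap('scene','scene1')
"
python3 -c "
from m import *
hand('top','top1',dict(O=(263,220),R=(341,213),S=(490,228)))
pads('top','top1',dict(O=(263,220),R=(341,213),X=(410,235),S=(486,228)),hw=28,th=50)
"
```

```text
33.55 [0.3189 0.2713 0.3064] [ 0.0059  0.9999 -0.0099 -0.0108] [ 0.7 -0.5  0.2] 0.0855
O top n 100 253.1 214.0 z 0.1324 ray [0.5381 0.27   0.132 ] depth [0.5379 0.2702 0.1324]
  foot n 358 ((537.9209594726562, 270.11474609375), (39.34764862060547, 84.12413787841797), 19.492761611938477) zfoot 0.0226
R top n 106 340.9 206.4 z 0.1322 ray [0.5528 0.0819 0.132 ] depth [0.5532 0.0817 0.1322]
  foot n 329 ((553.6015625, 80.5120620727539), (61.4517936706543, 61.891780853271484), 89.5735092163086) zfoot 0.0224
S top n 117 504.0 223.2 z 0.1319 ray [ 0.5143 -0.2598  0.132 ] depth [ 0.5145 -0.2601  0.1319]
  foot n 419 ((514.7044067382812, -259.9306335449219), (60.59067153930664, 62.113548278808594), 39.535850524902344) zfoot 0.022
O pad [0.5358 0.2692] err 0.0017 ext [0.091 0.089] z 0.0128
R pad [0.5514 0.0811] err 0.0017 ext [0.089 0.088] z 0.0124
X pad [ 0.4989 -0.0819] err 0.0016 ext [0.092 0.092] z 0.0122
S pad [ 0.5142 -0.261 ] err 0.0015 ext [0.09  0.091] z 0.012
```

View pics/top1.png

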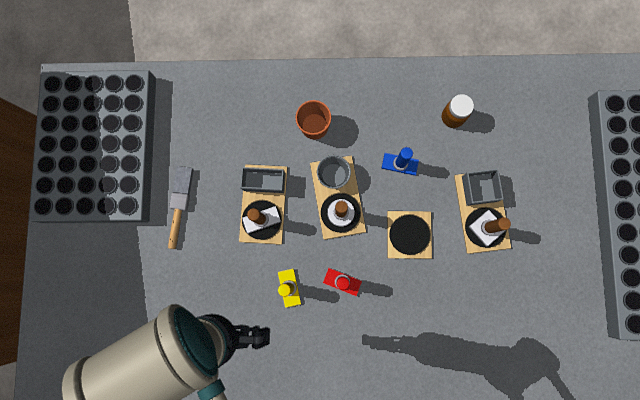

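View pics/scene1.png

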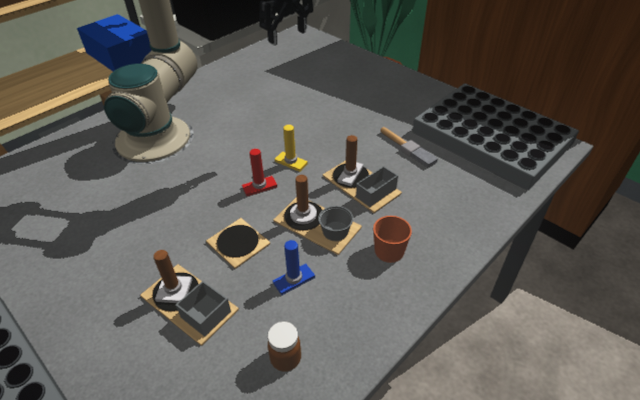

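All three stand upright on their home pads, within about 2 mm of the centres. The spare pad is empty and the bystanders and look-alikes look unmoved.

```bash
python3 -c "
from rig import *
print(sign_off())"
```

```text
the job is handed in; nothing more can be done
None
```

All three soil tampers now stand upright on the right rest pads, and the job was handed in after about 34 s of the 117 s allowed. I parked the oblong tamper on the spare pad and moved the round one to the round pot. The square one then went to the square pot and the oblong one to its trough.

- **Centring:** in the last top view each tamper's foot and handle top agree to about 1.5 mm. All three are centred on their pads to about 1–2.5 mm, and the pad readings themselves vary by 1–2 mm between views. The oblong one is farthest off.
- **Setting down:** contact forces were 7–15 N at the set-downs. Two were slightly tilted, with the oblong tamper's last one at about 14 N and the round one's at 14.5 N. I corrected the tilt each time before letting go.
- **Everything else:** the spare pad is empty. By eye, the jar, clay pot, bench brush and coloured look-alikes are where they were, and the arm is clear of everything.
- **Measurements that disagreed:** one wrist-camera fit of the square pad was about 2 mm off the others, with a wrong width. One handle reading, from only 4 pixels, was also clearly wrong. I did not use either.

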